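# Unlock the sample stage and slide it to its end stop

## Task

Press down the red locking button on the brass-coloured sample stage and keep it held down while you push the stage, with its glass dish, along the rail all the way to the yellow end stop; then let go so that the button springs up and locks the stage there. Do not let the button up on the way, do not touch or lift the dish, and leave the wash bottle, jar and beaker where they stand.

Things in the scene. Friction and masses are not known exactly. Their poses are not given: they have to be found in the camera images.
- rail: Fixed slide rail: dark base plate 150 mm (x) by 290 mm (y), aluminium guide, steel rack of teeth on the button side. Origin: centre of the underside, on the bench. The stage slides along the rail's +y (horizontal) to the yellow end stop, 67 mm high, at y = +110 to +132 mm. x points from the button side to the dish side, z up.
- stage (a joint): Travel of the brass-coloured stage (plate 147 x 90 mm, top 52 mm above the bench) along the rail's +y, in m: 0 at the start, 0.120 at the end stop. Friction about 2 N. While the button is up, a latch blocks it (1.5 mm play). The rack has a notch every 20 mm, the last at the end stop; the latch springs into any it meets if the button is let up.
- lock (a joint): How far the red button is pressed down, in m: 0 up, 0.008 fully down. The latch is free of the rack beyond 0.005. Spring: about 2.3 N at first, about 5.9 N fully down; it springs back by itself, at a notch all the way up.
- lock_top (a point): Centre of the top face of the red button, which rides on the stage at rail x = -48 mm (y = -60 mm at the start). The face is 30 mm (rail x) by 32 mm (rail y), 86 mm above the bench when up. Axes as the rail's. It stands in a grey housing whose top is 72 mm above the bench.
- stage_tab (a point): Black upright thumb tab on the stage, on the end-stop side of the button; 40 mm wide along rail x, 8 mm thick. This point: top middle of its face towards the button, 112 mm above the bench and 22 mm in rail +y from the button's centre. A finger on the button can push the stage by this tab.
- stage_seat (a point): Centre of the dish's seat on the stage's top face (52 mm above the bench), 78 mm from the button's centre along the rail's +x, inside a 5 mm high fence. Moves with the stage.
- dish: Loose glass dish with a copper disc in it, diameter 68 mm, 35 mm high, about 80 g, standing in the seat on the stage; its rim is 87 mm above the bench. Origin: centre of the underside.
- wash_bottle: Loose white wash bottle beyond one end of the rail, diameter 66 mm, 120 mm high to the cap's top, with a thin bent spout to 166 mm. Origin: centre of the underside.
- blue_jar: Loose glass jar with a blue cap beyond the other end of the rail, diameter 60 mm, 110 mm high. Origin: centre of the underside.
- beaker: Loose glass beaker on the dish side of the rail, diameter 60 mm, 65 mm high. Origin: centre of the underside.
There are look-alikes about, which are no part of the job. What is shaped like the dish but turquoise is not meant.

How it is judged:
By the outcome, as a careful person would: the job done as asked, in the order asked, and still so for the second after the job is handed in, with the robot touching nothing.
It also fails if it takes over 42 s, if anything falls off the work surface, if the arm or the gripper's body presses on something with over 40 N, if the wrist force passes 120 N, or if a joint passes its speed limit or range.

## Robot

A 7-joint arm with a two-finger parallel gripper is mounted at the origin on the work surface. World frame = base frame: x ahead of the robot, y to its left, z up, the work surface at z = 0. Lengths are in m, angles in degrees, forces in N, time in s.
With the tool pointing down it reaches from about 0.425 to 0.95 m from the base axis. Payload 16.7 kg.
Tool frame: the origin (TCP) lies midway between the tips of the shut fingers; the grasp point (between the pads) lies 19 mm behind it; y points along the fingers, x is the direction in which the jaws open and shut, and the axes are right-handed (so a half turn about y gives the same grasp; the last joint's range is limited). The gripper opens to 94 mm and grips with 3 to 60 N. Pads are 16 mm wide; open, the fingers measure 119 mm over their backs; the gripper's body (75 mm by 177 mm) begins 78 mm behind the grasp point.
Start: joints at [62.939, 24.414, 4.234, 92.017, -1.954, 63.644, -3.845], TCP at [0.214, -0.64, 0.205] pointing down, gripper open.
Joint ranges: [-163.25, 163.25], [-28.42, 122.38], [-70.27, 78.77], [12.13, 141.07], [-58.53, 238.53], [9.26, 117.41], [-156.51, 156.51]. Speed limits (degrees/s): [108.29, 108.29, 136.94, 136.94, 172.46, 172.46, 172.46].

## Interface

Orientations are given as a 3x3 rotation matrix whose columns are the frame's x, y, z axes.
In Python, from station import telemetry, cams, close_job gives the robot as it stands.
- The arm moves only by the tool play_rows, never from a script. Its argument "plan" is a list of rows, each an object of numbers: "tx", "ty", "tz": the shift along the tool's x, y, z in units of 50 mm (1.0 is 50 mm); "rx", "ry", "rz": the turn, a rotation vector about the tool's x, y, z in units of 10 degrees (1.0 is 10 degrees). A call has 1 to 5 rows; each row shifts and turns the commanded pose from where the row before left it, along the tool's axes as they then stand; what a row does not reach is not made up. A row lasts 1/8 s, in which the tool goes at most 62.5 mm and 10.7 degrees, less where a joint would pass 70% of its speed; a pose out of reach is approached as far as the arm can. A call is refused whole if a number of a shift passes 1 or a number of a turn 1, either way. A call with a gripper value outside its range is refused whole. "fingers" is the finger opening in mm, from 0 to 94, set as the call begins (left out, the last holds). The fingers move at their own pace and stop on an object; "squeeze" is the grip in N (left out, the last holds). Time passes only in rows, so rows that do not move let the fingers close. It gives the time, the measured TCP pose, the force and the opening at its end, in the units of the state.
- telemetry.get_obs(): the state, without advancing time (a new reading comes with each control period).
- cams.get_image(name): name is "scene" or "top" or "wrist"; returns a dict with "color" (400x640x3 uint8, red, green, blue), "fx", "fy", "cx", "cy" (pixels), "eye" and "orientation" of the camera in the world; the wrist camera has in their place "mount" (4x4, takes a point from camera to tool coordinates, whose origin is the TCP and whose axes are the tool frame's). Camera axes: x right, y down, z forward; pixel columns grow to the right and rows downward; lengths in m; the calibration is good to about 2 mm. A picture is of the moment at which its call begins: read the wrist's pose just before it. There is no depth.
- close_job(): hands the job in, once; it reports no verdict.
Trained networks look in a picture, given as the dict that the camera call returned (one of the last four; its "shot" number tells which), for a name from the list of things; names that differ only in an ending like _2 or _b are one class to them, and where a whole thing is asked for, a point or a joint stands for the part that bears it (a point fixed in the world has none). Each returns a list of dicts, best first, with "conf" (0 to 1); they miss things now and then, are a little off and sometimes report something else, mostly with a low value. They report only what shows in the picture. A call takes as long as a camera call. They do not tell look-alikes from the thing itself.
- cams.spot_in(picture, thing): "position" ([column, row] as shares, 0 to 1, of the picture: columns of its width, rows of its height, amid what is visible of it).
- cams.pinpoint(picture, thing): "position" ([column, row] as shares, 0 to 1, of the picture: columns of its width, rows of its height: a listed point, or the origin of a listed thing).
The state is a dict: "t": time; "joint_pos": joint angles; "joint_vel": joint speeds; "effort": joint torques, N m; "eef_pos": TCP position; "ee_rot": TCP orientation; "wrist_force": force on the tool from outside, world axes, zero at the start; "ft_torque": the same for the moment, N m; "gripper_width": finger opening in m.
Only numpy, scipy, OpenCV 4.12 (cv2) and the standard library are available. Lean on these libraries where they do the work, as an engineer would, in place of code of your own. Each camera call takes 0.05 s, during which the arm holds its last target. There are 200 camera calls.

## Working session

There is one attempt and no reset: what is moved stays moved. The work goes in short steps, Python scripts to look and compute and a tool call to move; the robot and the scene stay as the last step left them, time stands still between calls to the robot, and variables do not carry over. Pictures are saved under pics/ and viewed, about 8 in all and at most 12, crops included, and the job is handed in when it is done.

Besides the shell and the picture viewer there is one more tool, called after "Call:" by a JSON object that holds its "op" and its "data". play_rows: Moves the arm, as the interface text tells. Its arguments: {"type":"object","properties":{"plan":{"type":"array"},"fingers":{"type":"number"},"squeeze":{"type":"number"}},"required":["plan"]}

```bash
mkdir -p pics; cat > h.py <<'E'
import numpy as np,cv2
from station import telemetry,cams,close_job
def shot(n):
    o=telemetry.get_obs(); p=cams.get_image(n)
    if 'mount' in p:
        T=np.eye(4);T[:3,:3]=np.array(o['ee_rot']).reshape(3,3);T[:3,3]=o['eef_pos'];M=T@np.array(p['mount']).reshape(4,4)
        p['_R'],p['_e']=M[:3,:3],M[:3,3]
    else: p['_R'],p['_e']=np.array(p['orientation']).reshape(3,3),np.array(p['eye'])
    return p
def atz(p,u,v,z):
    d=p['_R']@np.array([(u-p['cx'])/p['fx'],(v-p['cy'])/p['fy'],1]); return p['_e']+d*(z-p['_e'][2])/d[2]
def proj(p,X):
    c=p['_R'].T@(np.array(X)-p['_e']); return c[0]/c[2]*p['fx']+p['cx'],c[1]/c[2]*p['fy']+p['cy']
def save(p,f,crop=None,k=1):
    im=p['color'][...,::-1]
    if crop: a,b,c,d=crop; im=im[b:d,a:c]
    cv2.imwrite('pics/'+f,cv2.resize(im,None,fx=k,fy=k))
E
python3 - <<'E'
from h import *
o=telemetry.get_obs();print(o['t'],o['eef_pos'],o['ee_rot'],o['gripper_width'])
Z=dict(rail=0,lock_top=.086,stage_tab=.112,stage_seat=.052,dish=.052,wash_bottle=0,blue_jar=0,beaker=0)
for n in('top','scene'):
    p=shot(n);save(p,n+'1.png')
    print(n,p['_e'],p['fx'])
    for t,z in Z.items():
        for r in cams.pinpoint(p,t)[:3]:
            u,v=r['position'][0]*640,r['position'][1]*400
            print(t,round(r['conf'],2),round(u),round(v),atz(p,u,v,z).round(4))
E
```

```text
0.0 [ 0.213944   -0.63972368  0.2047822 ] [[ 3.17148680e-01 -4.82809559e-04  9.48375707e-01]
 [-9.48374983e-01  1.17515224e-03  3.17149036e-01]
 [-1.26760842e-03 -9.99999193e-01 -8.51865263e-05]] 0.09411828298507378
top [0.47953541 0.02631115 0.99651886] 363.0756719726207
rail 0.75 332 234 [0.5678 0.0094 0.    ]
lock_top 0.43 363 244 [ 0.5366 -0.0646  0.086 ]
stage_tab 0.81 357 250 [ 0.5188 -0.0473  0.112 ]
dish 0.94 351 221 [ 0.5964 -0.0388  0.052 ]
dish 0.93 354 171 [ 0.733  -0.0492  0.052 ]
wash_bottle 0.6 242 244 [0.5444 0.257  0.    ]
blue_jar 0.84 420 196 [ 0.6716 -0.2376  0.    ]
beaker 0.76 305 190 [0.6945 0.0837 0.    ]
scene [1.08035863 0.76011177 1.25192323] 519.9964957041533
rail 0.87 341 196 [0.5605 0.008  0.    ]
rail 0.24 341 157 [ 0.482  -0.1203  0.    ]
lock_top 0.59 342 160 [ 0.5266 -0.0503  0.086 ]
stage_tab 0.7 343 163 [ 0.542  -0.0211  0.112 ]
stage_seat 0.97 321 181 [ 0.6058 -0.0363  0.052 ]
dish 0.97 319 182 [ 0.6137 -0.0353  0.052 ]
wash_bottle 0.86 395 262 [0.5537 0.2727 0.    ]
blue_jar 0.78 271 157 [ 0.6714 -0.2333  0.    ]
blue_jar 0.64 342 197 [0.5609 0.0137 0.    ]
blue_jar 0.19 345 161 [ 0.4786 -0.0999  0.    ]
beaker 0.94 317 240 [0.7008 0.1022 0.    ]
```

View pics/top1.png

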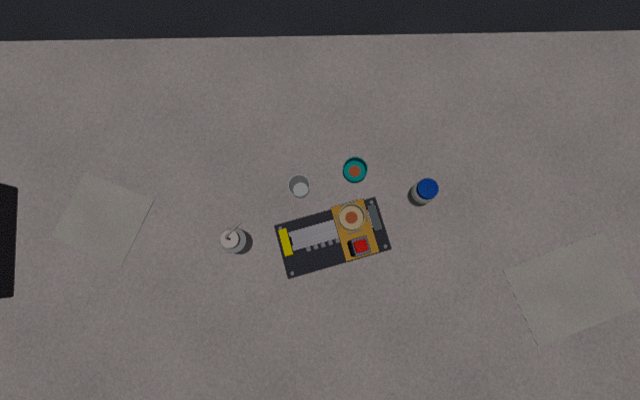

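View pics/scene1.png

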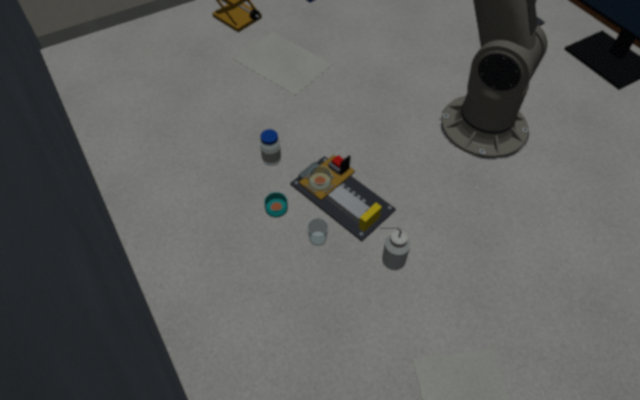

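The top view shows the brass stage with its red button at (360,246), the tab at (352,249), the glass dish at (351,217) and the yellow stop at (286,242). The wash bottle is at (233,240), the jar at (427,189) and the beaker at (300,187).

Possible mix-ups:
- **Dish:** the turquoise dish at (354,171) is a decoy. The real dish is the clear one on the stage at (351,217).
- **Button:** the only red button is at (360,246). The copper discs and the orange object at scene (237,12) are not it.

The rail yaw is about 15°. I'll move above the button and check with the wrist camera.

Call:
{"op": "play_rows", "data": {"plan": [{"tx":-0.5,"tz":0.55,"ty":-0.1},{"tx":-0.6,"tz":0.65,"ty":-0.1},{"tx":-0.6,"tz":0.65,"ty":-0.1},{"tx":-0.6,"tz":0.65,"ty":-0.1},{"tx":-0.6,"tz":0.65,"ty":-0.1}], "fingers": 0}}

```text
$.plan[0]: bad value
```

Call:
{"op": "play_rows", "data": {"plan": [{"tx":-0.6,"tz":0.65},{"tx":-0.6,"tz":0.65},{"tx":-0.6,"tz":0.65},{"tx":-0.6,"tz":0.65},{"tx":-0.6,"tz":0.65}]}}

```text
$.plan[0]: bad value
```

Call:
{"op": "play_rows", "data": {"plan": [{"tx":-0.6,"tz":0.65},{"tx":-0.6,"tz":0.65},{"tx":-0.4,"tz":0.4},{"tx":0},{"tx":0}]}}

```text
$.plan[0]: bad value
```

```bash
python3 - <<'E'
from h import *
o=telemetry.get_obs();print(o['t'],o['eef_pos'],np.array(o['ee_rot']).round(3),o['gripper_width'],o['wrist_force'])
Z=dict(rail=0,lock_top=.086,stage_tab=.112,stage_seat=.052,dish=.052)
p=shot('wrist');save(p,'w1.png')
for t,z in Z.items():
    for r in cams.pinpoint(p,t)[:2]:
        u,v=r['position'][0]*640,r['position'][1]*400
        print(t,round(r['conf'],2),round(u),round(v),atz(p,u,v,z).round(4))
c=p['color'].astype(int);m=((c[...,0]>120)&(c[...,1]<60)&(c[...,2]<60)).astype(np.uint8)
n,l,s,ce=cv2.connectedComponentsWithStats(m);k=1+s[1:,4].argmax();print(s[k],ce[k],atz(p,*ce[k],.086))
r=cv2.minAreaRect(np.argwhere(l==k)[:,::-1].astype(np.float32));print([atz(p,*q,.086).round(4) for q in cv2.boxPoints(r)])
E
```

```text
0.9 [ 0.21413588 -0.64010712  0.20547736] [[ 0.317  0.     0.948]
 [-0.948  0.     0.317]
 [-0.    -1.     0.   ]] 0.09400664531833956 [0.33684412 1.35136047 1.56188545]Traceback (most recent call last):
  File "<stdin>", line 10, in <module>
ValueError: attempt to get argmax of an empty sequence
```

View pics/w1.png

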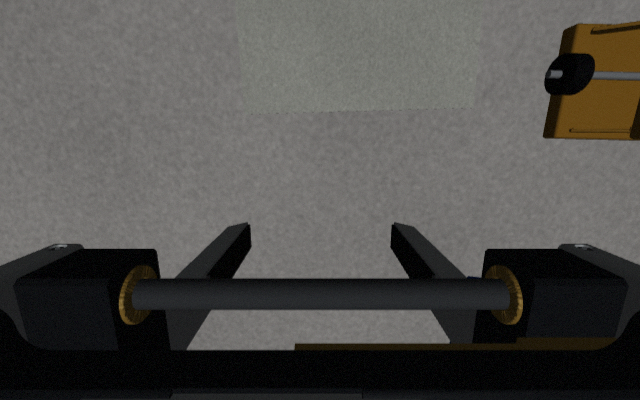

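The moves were refused, so the arm hasn't moved and the picture shows only the bench and the gripper. The rows probably need all six numbers.

Call:
{"op": "play_rows", "data": {"plan": [{"tx":-0.5,"ty":-0.1,"tz":0.55,"rx":0,"ry":0,"rz":0},{"tx":-0.6,"ty":-0.1,"tz":0.65,"rx":0,"ry":0,"rz":0},{"tx":-0.6,"ty":-0.1,"tz":0.65,"rx":0,"ry":0,"rz":0},{"tx":-0.6,"ty":-0.1,"tz":0.65,"rx":0,"ry":0,"rz":0},{"tx":-0.6,"ty":-0.1,"tz":0.65,"rx":0,"ry":0,"rz":0}], "fingers": 0}}

```text
t: 1.82
eef_pos: [0.3181, -0.4514, 0.2308]
ee_rot: [[0.317, 0.0, 0.948], [-0.948, -0.0, 0.317], [0.0, -1.0, 0.0]]
wrist_force: [0.6, -0.1, 0.4]
gripper_width: 0.047
```

Call:
{"op": "play_rows", "data": {"plan": [{"tx":-0.6,"ty":0,"tz":0.65,"rx":0,"ry":0,"rz":0},{"tx":-0.6,"ty":0,"tz":0.65,"rx":0,"ry":0,"rz":0},{"tx":-0.6,"ty":0,"tz":0.65,"rx":0,"ry":0,"rz":0},{"tx":-0.6,"ty":0,"tz":0.65,"rx":0,"ry":0,"rz":0},{"tx":-0.6,"ty":0,"tz":0.65,"rx":0,"ry":0,"rz":0}]}}

```text
t: 2.45
eef_pos: [0.4246, -0.2576, 0.2307]
ee_rot: [[0.317, 0.001, 0.948], [-0.948, -0.0, 0.317], [0.0, -1.0, 0.0]]
wrist_force: [0.1, -0.7, -0.6]
gripper_width: 0.0006
```

Call:
{"op": "play_rows", "data": {"plan": [{"tx":-0.6,"ty":0,"tz":0.65,"rx":0,"ry":0,"rz":0},{"tx":-0.6,"ty":0,"tz":0.65,"rx":0,"ry":0,"rz":0},{"tx":-0.6,"ty":0,"tz":0.5,"rx":0,"ry":0,"rz":0},{"tx":-0.6,"ty":0,"tz":0.3,"rx":0,"ry":0.35,"rz":0},{"tx":0,"ty":0,"tz":0,"rx":0,"ry":0,"rz":0}]}}

```text
t: 3.08
eef_pos: [0.486, -0.1094, 0.2307]
ee_rot: [[0.262, 0.0, 0.965], [-0.965, 0.0, 0.262], [-0.0, -1.0, 0.001]]
wrist_force: [0.2, -0.7, 0.1]
gripper_width: 0.0006
```

```bash
cat > m.py <<'E'
from h import *
import sys
o=telemetry.get_obs();print(o['t'],o['eef_pos'],np.array(o['ee_rot']).round(3),o['gripper_width'],o['wrist_force'])
Z=dict(rail=0,lock_top=.086,stage_tab=.112,stage_seat=.052,dish=.052)
p=shot('wrist');save(p,sys.argv[1])
for t,z in Z.items():
    for r in cams.pinpoint(p,t)[:2]:
        u,v=r['position'][0]*640,r['position'][1]*400
        print(t,round(r['conf'],2),round(u),round(v),atz(p,u,v,z).round(4))
c=p['color'].astype(int);m=((c[...,0]>100)&(c[...,1]<60)&(c[...,2]<60)).astype(np.uint8)
n,l,s,ce=cv2.connectedComponentsWithStats(m)
if n>1:
    k=1+s[1:,4].argmax();print(s[k],ce[k],atz(p,*ce[k],.086))
    r=cv2.minAreaRect(np.argwhere(l==k)[:,::-1].astype(np.float32));print([atz(p,*q,.086).round(4) for q in cv2.boxPoints(r)])
E
python3 m.py w2.png
```

```text
3.075 [ 0.48596825 -0.10939379  0.23068179] [[ 0.262  0.     0.965]
 [-0.965  0.     0.262]
 [-0.    -1.     0.001]] 0.0005996819159108966 [ 0.2198147  -0.67248384  0.07807647]
rail 0.71 247 107 [0.5598 0.015  0.    ]
lock_top 0.87 286 147 [ 0.5263 -0.059   0.086 ]
stage_tab 0.83 263 143 [ 0.5261 -0.0376  0.112 ]
dish 0.89 289 73 [ 0.608  -0.0382  0.052 ]
[275 130  27  26 697] [288.01865136 142.48350072] [ 0.53207262 -0.05965236  0.086     ]
[array([ 0.5415, -0.0424,  0.086 ]), array([ 0.5491, -0.0704,  0.086 ]), array([ 0.5224, -0.0772,  0.086 ]), array([ 0.5147, -0.0487,  0.086 ])]
```

View pics/w2.png

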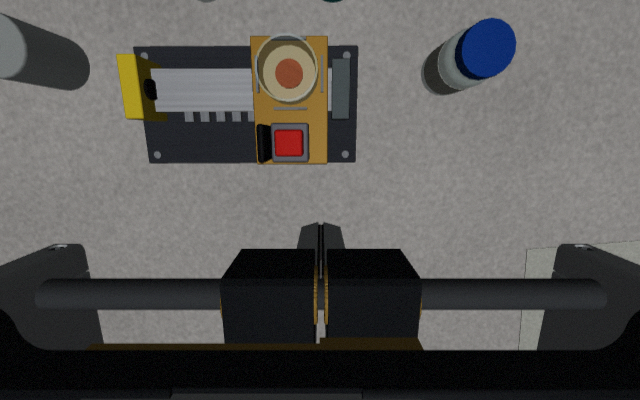

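The wrist view shows the red button at (288,142), the tab at (263,143), the clear dish at (288,70), and the yellow stop on the left at (130,87). The tool is aligned with the rail, and the button is at about (0.532, -0.060), which agrees with the top view. I'll move over the button, slightly towards the tab, and stay above the tab.

Call:
{"op": "play_rows", "data": {"plan": [{"tx":-0.38,"ty":0,"tz":0.57,"rx":0,"ry":0,"rz":0},{"tx":-0.39,"ty":0.3,"tz":0.57,"rx":0,"ry":0,"rz":0},{"tx":0,"ty":0.8,"tz":0,"rx":0,"ry":0,"rz":0},{"tx":0,"ty":0.9,"tz":0,"rx":0,"ry":0,"rz":0},{"tx":0,"ty":0,"tz":0,"rx":0,"ry":0,"rz":0}]}}

```text
t: 4.0
eef_pos: [0.5286, -0.0603, 0.1281]
ee_rot: [[0.258, -0.005, 0.966], [-0.966, 0.001, 0.258], [-0.002, -1.0, -0.005]]
wrist_force: [-0.5, 0.8, 0.3]
gripper_width: 0.0008
```

```bash
python3 m.py w3.png; python3 - <<'E'
from h import *
p=shot('scene');save(p,'s3.png',(240,90,440,290),3)
E
```

```text
4.0 [ 0.5286036  -0.06027522  0.12814498] [[ 0.258 -0.005  0.966]
 [-0.966  0.001  0.258]
 [-0.002 -1.    -0.005]] 0.0008135167411954531 [-0.51633851  0.77938414  0.28282761]
rail 0.56 265 149 [0.5619 0.0097 0.    ]
rail 0.49 23 100 [0.5464 0.2623 0.    ]
lock_top 0.75 319 212 [ 0.5325 -0.0584  0.086 ]
stage_tab 0.78 287 224 [ 0.5252 -0.0365  0.112 ]
dish 0.7 318 118 [ 0.6048 -0.0384  0.052 ]
[ 302  196   38   31 1069] [320.38260056 209.73152479] [ 0.53481597 -0.05908999  0.086     ]
[array([ 0.542 , -0.0419,  0.086 ]), array([ 0.5497, -0.0706,  0.086 ]), array([ 0.5254, -0.0775,  0.086 ]), array([ 0.5175, -0.0481,  0.086 ])]
```

View pics/w3.png

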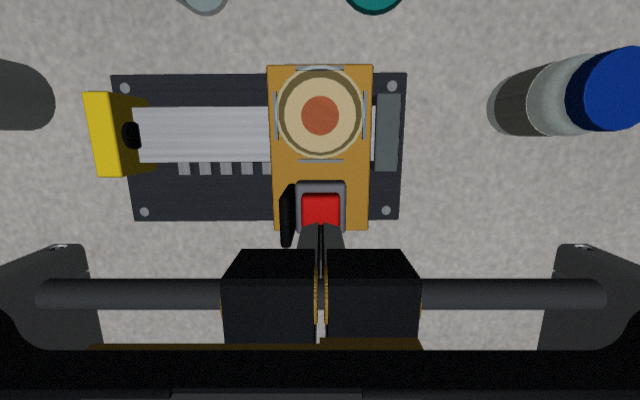

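View pics/s3.png

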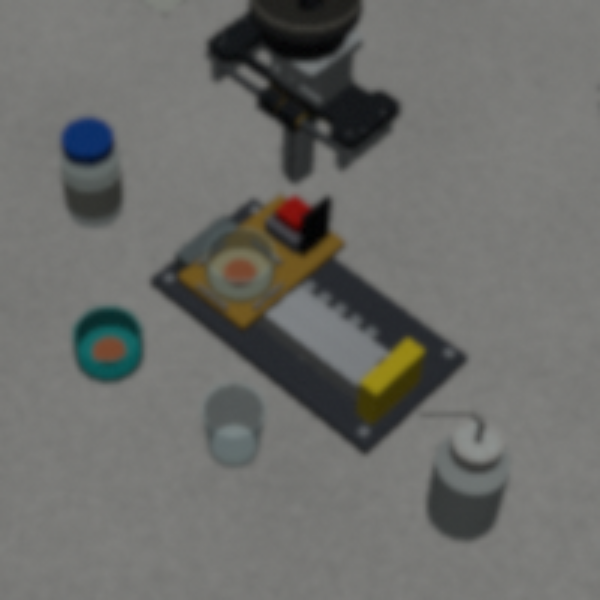

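The wrist view shows the button at (320,210) just beyond the fingertips, and the tab at (288,215). The scene crop shows the fingers over the button and clear of the tab. I'll lower in stages and watch the force.

Call:
{"op": "play_rows", "data": {"plan": [{"tx":0,"ty":0,"tz":0,"rx":0,"ry":0,"rz":0},{"tx":0,"ty":0.4,"tz":0,"rx":0,"ry":0,"rz":0},{"tx":0,"ty":0.2,"tz":0,"rx":0,"ry":0,"rz":0},{"tx":0,"ty":0,"tz":0,"rx":0,"ry":0,"rz":0}]}}

```text
t: 4.85
eef_pos: [0.5303, -0.0598, 0.1001]
ee_rot: [[0.259, -0.001, 0.966], [-0.966, 0.0, 0.259], [-0.001, -1.0, -0.001]]
wrist_force: [-0.1, 0.1, 0.2]
gripper_width: 0.0003
```

Call:
{"op": "play_rows", "data": {"plan": [{"tx":-0.06,"ty":0.2,"tz":0,"rx":0,"ry":0,"rz":0},{"tx":0,"ty":0.1,"tz":0,"rx":0,"ry":0,"rz":0},{"tx":0,"ty":0,"tz":0,"rx":0,"ry":0,"rz":0}]}}

```text
t: 5.22
eef_pos: [0.5298, -0.0566, 0.0853]
ee_rot: [[0.259, -0.0, 0.966], [-0.966, 0.0, 0.259], [-0.0, -1.0, -0.0]]
wrist_force: [-1.1, 1.9, 3.0]
gripper_width: 0.0007
```

Call:
{"op": "play_rows", "data": {"plan": [{"tx":0,"ty":0.1,"tz":0,"rx":0,"ry":0,"rz":0},{"tx":0,"ty":0,"tz":0,"rx":0,"ry":0,"rz":0},{"tx":0,"ty":0,"tz":0,"rx":0,"ry":0,"rz":0}]}}

```text
t: 5.6
eef_pos: [0.53, -0.0568, 0.0807]
ee_rot: [[0.259, 0.0, 0.966], [-0.966, 0.0, 0.259], [-0.0, -1.0, 0.0]]
wrist_force: [0.1, 2.6, 3.9]
gripper_width: 0.001
```

Call:
{"op": "play_rows", "data": {"plan": [{"tx":0,"ty":0.06,"tz":0,"rx":0,"ry":0,"rz":0},{"tx":0,"ty":0.04,"tz":0,"rx":0,"ry":0,"rz":0},{"tx":0,"ty":0,"tz":0,"rx":0,"ry":0,"rz":0}]}}

```text
t: 5.98
eef_pos: [0.5307, -0.0568, 0.0776]
ee_rot: [[0.259, 0.002, 0.966], [-0.966, -0.0, 0.259], [0.001, -1.0, 0.002]]
wrist_force: [-11.7, 3.7, 41.5]
gripper_width: 0.0004
```

Call:
{"op": "play_rows", "data": {"plan": [{"tx":0,"ty":-0.02,"tz":0,"rx":0,"ry":0,"rz":0},{"tx":0,"ty":0,"tz":0,"rx":0,"ry":0,"rz":0}]}}

```text
t: 6.22
eef_pos: [0.5305, -0.0568, 0.0779]
ee_rot: [[0.259, 0.001, 0.966], [-0.966, -0.0, 0.259], [0.001, -1.0, 0.001]]
wrist_force: [-7.5, 3.0, 26.3]
gripper_width: 0.0007
```

Call:
{"op": "play_rows", "data": {"plan": [{"tx":-0.06,"ty":-0.008,"tz":0,"rx":0,"ry":0,"rz":0},{"tx":-0.1,"ty":0,"tz":0,"rx":0,"ry":0,"rz":0},{"tx":-0.1,"ty":0,"tz":0,"rx":0,"ry":0,"rz":0},{"tx":-0.1,"ty":0,"tz":0,"rx":0,"ry":0,"rz":0}]}}

```text
t: 6.72
eef_pos: [0.5258, -0.0403, 0.078]
ee_rot: [[0.258, 0.001, 0.966], [-0.966, -0.001, 0.258], [0.001, -1.0, 0.001]]
wrist_force: [-3.4, -3.4, 20.2]
gripper_width: 0.0004
```

Call:
{"op": "play_rows", "data": {"plan": [{"tx":-0.12,"ty":0,"tz":0,"rx":0,"ry":0,"rz":0},{"tx":-0.12,"ty":0,"tz":0,"rx":0,"ry":0,"rz":0},{"tx":-0.12,"ty":0,"tz":0,"rx":0,"ry":0,"rz":0},{"tx":-0.12,"ty":0,"tz":0,"rx":0,"ry":0,"rz":0},{"tx":-0.12,"ty":0,"tz":0,"rx":0,"ry":0,"rz":0}]}}

```text
t: 7.35
eef_pos: [0.518, -0.0113, 0.078]
ee_rot: [[0.258, 0.001, 0.966], [-0.966, -0.001, 0.258], [0.001, -1.0, 0.001]]
wrist_force: [-5.4, -3.6, 21.7]
gripper_width: 0.0006
```

```bash
python3 m.py w4.png
```

```text
7.35 [ 0.51795718 -0.01134061  0.07798379] [[ 0.258  0.001  0.966]
 [-0.966 -0.001  0.258]
 [ 0.001 -1.     0.001]] 0.0006453481677180763 [-5.39876711 -3.62348747 21.74464136]
rail 0.84 307 153 [0.5631 0.0123 0.    ]
lock_top 0.58 323 236 [ 0.5209 -0.013   0.086 ]
stage_tab 0.78 285 257 [0.5125 0.0068 0.112 ]
dish 0.58 324 117 [0.594 0.006 0.052]
[302 213  47  36 659] [329.85280728 222.01820941] [ 0.53100507 -0.01465553  0.086     ]
[array([0.5322, 0.0039, 0.086 ]), array([ 0.5397, -0.0241,  0.086 ]), array([ 0.5171, -0.0307,  0.086 ]), array([ 0.5094, -0.0019,  0.086 ])]
```

View pics/w4.png

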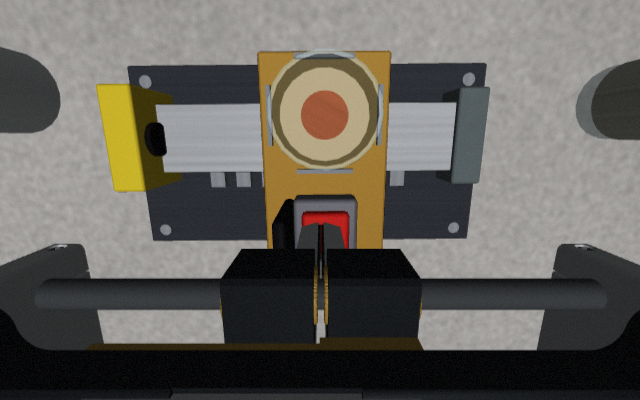

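The wrist view shows the stage moving with the finger. The button is at (326,230), still held down, the dish is seated at (325,115), and the stop is at (125,140). About 47 mm done and about 73 mm to go.

Call:
{"op": "play_rows", "data": {"plan": [{"tx":-0.12,"ty":0,"tz":0,"rx":0,"ry":0,"rz":0},{"tx":-0.12,"ty":0,"tz":0,"rx":0,"ry":0,"rz":0},{"tx":-0.12,"ty":0,"tz":0,"rx":0,"ry":0,"rz":0},{"tx":-0.12,"ty":0,"tz":0,"rx":0,"ry":0,"rz":0},{"tx":-0.12,"ty":0,"tz":0,"rx":0,"ry":0,"rz":0}]}}

```text
t: 8.28
eef_pos: [0.51, 0.0177, 0.0779]
ee_rot: [[0.258, 0.001, 0.966], [-0.966, -0.001, 0.258], [0.001, -1.0, 0.001]]
wrist_force: [-5.8, -4.2, 21.9]
gripper_width: 0.0007
```

Call:
{"op": "play_rows", "data": {"plan": [{"tx":-0.12,"ty":0,"tz":0,"rx":0,"ry":0,"rz":0},{"tx":-0.12,"ty":0,"tz":0,"rx":0,"ry":0,"rz":0},{"tx":-0.12,"ty":0,"tz":0,"rx":0,"ry":0,"rz":0},{"tx":-0.1,"ty":0,"tz":0,"rx":0,"ry":0,"rz":0},{"tx":-0.1,"ty":0,"tz":0,"rx":0,"ry":0,"rz":0}]}}

```text
t: 8.9
eef_pos: [0.5027, 0.0448, 0.0779]
ee_rot: [[0.258, 0.001, 0.966], [-0.966, -0.001, 0.258], [0.001, -1.0, 0.0]]
wrist_force: [-7.0, -4.5, 23.5]
gripper_width: 0.0003
```

Call:
{"op": "play_rows", "data": {"plan": [{"tx":-0.06,"ty":0,"tz":0,"rx":0,"ry":0,"rz":0},{"tx":-0.06,"ty":0,"tz":0,"rx":0,"ry":0,"rz":0},{"tx":-0.06,"ty":0,"tz":0,"rx":0,"ry":0,"rz":0},{"tx":-0.06,"ty":0,"tz":0,"rx":0,"ry":0,"rz":0},{"tx":-0.05,"ty":0,"tz":0,"rx":0,"ry":0,"rz":0}]}}

```text
t: 9.52
eef_pos: [0.4989, 0.0587, 0.0779]
ee_rot: [[0.258, 0.001, 0.966], [-0.966, -0.001, 0.258], [0.001, -1.0, 0.0]]
wrist_force: [-7.5, -4.7, 24.3]
gripper_width: 0.0006
```

Call:
{"op": "play_rows", "data": {"plan": [{"tx":-0.06,"ty":0,"tz":0,"rx":0,"ry":0,"rz":0},{"tx":-0.04,"ty":0,"tz":0,"rx":0,"ry":0,"rz":0},{"tx":0,"ty":0,"tz":0,"rx":0,"ry":0,"rz":0}]}}

```text
t: 9.9
eef_pos: [0.4983, 0.0618, 0.0779]
ee_rot: [[0.257, 0.002, 0.966], [-0.966, -0.003, 0.257], [0.003, -1.0, 0.001]]
wrist_force: [-1.7, -12.7, 21.9]
gripper_width: 0.0008
```

```bash
python3 m.py w5.png
```

```text
9.9 [0.49829919 0.06180969 0.07791104] [[ 0.257  0.002  0.966]
 [-0.966 -0.003  0.257]
 [ 0.003 -1.     0.001]] 0.0008344879214544667 [ -1.65038025 -12.73236852  21.87952283]
rail 0.96 389 153 [0.5627 0.0146 0.    ]
rail 0.36 110 94 [0.5487 0.2609 0.    ]
lock_top 0.82 329 236 [0.5023 0.0569 0.086 ]
stage_tab 0.73 290 258 [0.4931 0.0775 0.112 ]
dish 0.63 327 115 [0.5763 0.0772 0.052 ]
[306 214  46  35 700] [335.00285714 224.24      ] [0.51077809 0.05494774 0.086     ]
[array([0.5126, 0.0744, 0.086 ]), array([0.5199, 0.047 , 0.086 ]), array([0.4979, 0.0406, 0.086 ]), array([0.4904, 0.0688, 0.086 ])]
```

View pics/w5.png

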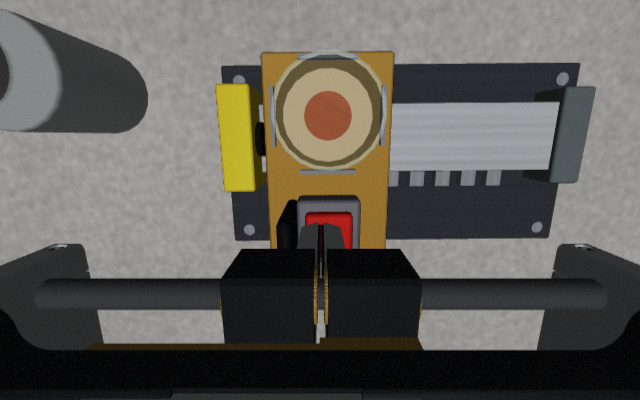

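The wrist view shows the stage against the black bumper of the yellow stop at (260,138), the dish still seated at (327,115), and the button held at (330,230). The side force has risen to 13 N, and the button has moved about 120.7 mm. One small extra push to confirm it's against the stop.

Call:
{"op": "play_rows", "data": {"plan": [{"tx":-0.06,"ty":0,"tz":0,"rx":0,"ry":0,"rz":0},{"tx":0,"ty":0,"tz":0,"rx":0,"ry":0,"rz":0},{"tx":0,"ty":0,"tz":0,"rx":0,"ry":0,"rz":0}]}}

```text
t: 10.58
eef_pos: [0.4979, 0.0649, 0.0779]
ee_rot: [[0.257, 0.002, 0.966], [-0.966, -0.002, 0.257], [0.003, -1.0, 0.001]]
wrist_force: [-0.1, -12.6, 18.2]
gripper_width: 0.0008
```

The side force stays constant while the finger slides on the button, so the stage is hard against the stop. Releasing straight up.

Call:
{"op": "play_rows", "data": {"plan": [{"tx":0,"ty":-0.1,"tz":0,"rx":0,"ry":0,"rz":0},{"tx":0,"ty":-0.15,"tz":0,"rx":0,"ry":0,"rz":0},{"tx":0,"ty":-0.3,"tz":0,"rx":0,"ry":0,"rz":0},{"tx":0,"ty":-0.6,"tz":0,"rx":0,"ry":0,"rz":0},{"tx":0,"ty":-0.8,"tz":0,"rx":0,"ry":0,"rz":0}]}}

```text
t: 11.2
eef_pos: [0.496, 0.0668, 0.1747]
ee_rot: [[0.259, -0.002, 0.966], [-0.966, -0.0, 0.259], [-0.0, -1.0, -0.002]]
wrist_force: [-0.1, -0.2, 0.4]
gripper_width: 0.0004
```

Call:
{"op": "play_rows", "data": {"plan": [{"tx":0,"ty":-0.4,"tz":-0.5,"rx":0,"ry":0,"rz":0},{"tx":0,"ty":-0.2,"tz":-0.5,"rx":0,"ry":0,"rz":0},{"tx":0,"ty":0,"tz":0,"rx":0,"ry":0,"rz":0},{"tx":0,"ty":0,"tz":0,"rx":0,"ry":0,"rz":0}]}}

```text
t: 11.7
eef_pos: [0.4487, 0.0542, 0.2044]
ee_rot: [[0.258, 0.0, 0.966], [-0.966, -0.0, 0.258], [0.0, -1.0, 0.0]]
wrist_force: [0.8, 0.1, -0.4]
gripper_width: 0.0002
```

```bash
python3 m.py w6.png; python3 - <<'E'
from h import *
p=shot('scene');save(p,'s6.png',(240,90,440,290),3)
for t in('wash_bottle','blue_jar','beaker'):
    for r in cams.pinpoint(p,t)[:1]: print(t,atz(p,r['position'][0]*640,r['position'][1]*400,0).round(3))
E
```

```text
11.7 [0.44868037 0.05417254 0.20436414] [[ 0.258  0.     0.966]
 [-0.966 -0.     0.258]
 [ 0.    -1.     0.   ]] 0.00018745702909333395 [ 0.78041515  0.14528639 -0.44891924]
rail 0.2 308 153 [0.4857 0.0814 0.    ]
lock_top 0.72 330 153 [0.4976 0.0563 0.086 ]
stage_tab 0.57 306 150 [0.4949 0.08   0.112 ]
stage_tab 0.46 184 64 [0.5401 0.2036 0.112 ]
dish 0.95 330 79 [0.5723 0.076  0.052 ]
[317 137  29  28 808] [331.         150.46782178] [0.49997773 0.05594323 0.086     ]
[array([0.5094, 0.0735, 0.086 ]), array([0.5169, 0.0457, 0.086 ]), array([0.4903, 0.038 , 0.086 ]), array([0.4827, 0.0664, 0.086 ])]
wash_bottle [0.557 0.272 0.   ]
blue_jar [ 0.663 -0.234  0.   ]
beaker [0.698 0.102 0.   ]
```

View pics/w6.png

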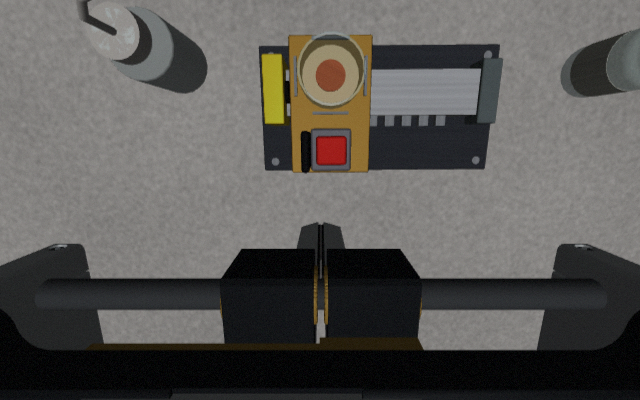

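View pics/s6.png

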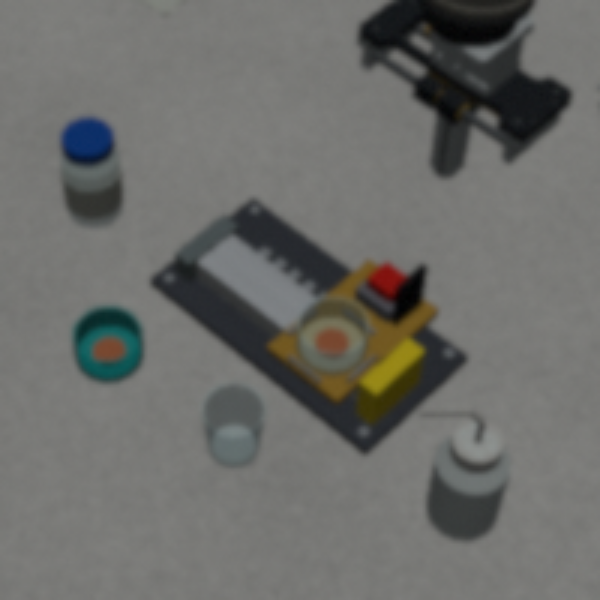

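Both views show the stage at the yellow stop, the button up at wrist (331,150), the dish in its seat, and the bottle, jar and beaker where they were. The button has moved 119.9 mm, so I'm handing in.

```bash
python3 -c "from station import close_job;print(close_job())"
```

```text
the job is handed in; nothing more can be done
None
```

The stage is at the yellow end stop with the button released, and the job is handed in at about 12 s of the 42 s allowed.

I pressed the red button fully down with the closed fingers and held it at 18–24 N for the whole push. The tip stayed about 8 mm below the button's raised height throughout. I slid the stage until the side force rose and the finger began to slip on the button, then lifted straight off.

- **Travel:** the wrist camera measured 119.9 mm of button travel, against 120 mm for full travel.
- **Button:** in the last pictures it appears as large as it did when up before the press, so I take it to have sprung up. I had no direct reading of the latch.
- **Dish and other objects:** the dish is in its seat. The bottle, jar and beaker positions agree with the first pictures to within about 8 mm, which is the detector's scatter. In the scene crops they look unmoved.
- **Forces:** the highest reading was about 43 N at the wrist, when the fingertips first reached the button's bottom stop. I eased off straight after.
- **Failed steps:** my first three move calls were refused because the rows lacked all six numbers. That cost under a second, and the arm did not move.

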